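Roll the six-sided cookie mould bar to its heart face and set it in the V rest

TASK

Heart cookies are pressed next: on the table top, roll the six-sided wooden mould bar over one face at a time, letting it lie flat on each face, until the heart pattern is on top. Then lift it into the two white V saddles of the rest, one saddle near each end of the bar, with the heart face leaning towards the robot and the two faces below bedded in the Vs, and leave it there. Leave the timer, the cup and the dish of cookies where they are.

Things in the scene. Friction and masses are not known exactly. Their poses are not given: they have to be found in the camera images.
- bar_center (a point): Centre of the loose mould bar: regular hexagonal prism of pale wood, 56 mm across flats, 64.7 across corners, 130 long, faces 32.3 wide, 0.22 kg. Lying on a face, its centre is 28 mm above the table. Axes: y along the bar, z out through the heart face. Each face has one flat dark pattern, three times over. Round the bar: heart, disc, two bars, three dots, cross, square, then heart again.
- bar_heart (a point): Middle of the bar's heart face, 28 mm from its centre; same axes. At the start the bar lies crosswise (along y, turned up to 20 degrees), two bars on top; on the side away from the robot the disc is on the upper slanting face and the heart on the lower, so two rolls of 60 degrees towards the robot bring the heart on top. A tool leaning 30 degrees forward or back finds two opposite flats.
- rest_seat (a point): Where the bar's centre lies when seated in the rest, 56.3 mm above the table, 32.3 above the bottom of the Vs. Axes: y along the seated bar, z up, x away from the robot (turned up to 20 degrees). Seated, an edge of the bar points straight down, two flats stand vertical at front and back, and the heart face leans 30 degrees from level towards -x, the robot's side.
- rest: White plastic rest fixed to the table: base plate 100 x 126 x 8 mm with two saddles 16 mm thick, 48 mm either side of its middle along y (80 mm clear between). Each is a V whose sides rise 30 degrees each way, open to the top, bottom 24 mm and lips 39.5 mm above the table, lips 27 mm and outer edges 32 mm from the middle. Origin: middle of the underside, axes as rest_seat.
- timer: Round white kitchen timer, 66 mm wide, 38 mm high; bystander. Origin at the middle of its underside.
- cup: Small white measuring cup, 55 mm wide, 40 mm high; bystander. Origin at the middle of its underside.
- dish: Round steel dish of broken cookies, 108 mm wide, 35 mm high; bystander. Origin at the middle of its underside.

How it is judged:
By the outcome, as a careful person would: the job done as asked, in the order asked, and still so for the second after the job is handed in, with the robot touching nothing.
It also fails if it takes over 72 s, if anything falls off the work surface, if the arm or the gripper's body presses on something with over 40 N, if the wrist force passes 120 N, or if a joint passes its speed limit or range.

ROBOT

A 6-joint arm with a two-finger parallel gripper is mounted at the origin on a cart in front of the work surface, level with it; the furniture and walls round the work are solid. World frame = base frame: x ahead of the robot, y to its left, z up, the work surface at z = 0. Lengths are in m, angles in rad, forces in N, time in s.
With the tool pointing down it reaches from about 0.275 to 0.825 m from the base axis. Payload 4.9 kg.
Tool frame: the origin (TCP) lies on the centre line of the jaws, within the pads' length; the fingertips stand 14 mm ahead of it and the grasp point (between the pads) lies 5 mm behind it; z points along the fingers, y is the direction in which the jaws open and shut (so a half turn about z gives the same grasp; the last joint's range is limited). The gripper opens to 85 mm and grips with 20 to 120 N. Pads are 22 mm wide; open, the fingers measure 114 mm over their backs; the gripper's body (76 mm by 85 mm) begins 54 mm behind the grasp point. The pads swing forward as they close: fully open they stand 13 mm farther back than shut.
Start: joints at [1.116, 0.326, -0.193, 1.052, 0, 1.437], TCP at [0.173, 0.522, 0.245] pointing down, gripper open.
Joint ranges: [-2.65, 2.65], [-0.97, 1.79], [-1.3, 1.35], [-1.93, 2.1], [-1.47, 1.37], [-3.14, 3.14]. Speed limits (rad/s): [2.57, 2.57, 3.14, 3.14, 3.14, 3.14].

INTERFACE

Orientations are given as a 3x3 rotation matrix whose columns are the frame's x, y, z axes.
In Python, from station import robot gives the robot as it stands. The module is installed in compiled form; this text tells all that it offers.
- The arm moves only by the shell command python3 -m inch 'ROWS' [FORCE]. ROWS is JSON, a list of rows, each a list of 7 numbers: the shift along the tool's x, y, z in cm, then the turn, a rotation vector about the tool's x, y, z in rad, then the opening, from 0 (shut) to 1 (fully open). A call has 1 to 20 rows; each row is the pose to reach, as a shift and turn from the pose measured when the call began, along the tool's axes at that moment; what a row does not reach only later rows make up. A row lasts 1/8 s, in which the tool goes at most 62.5 mm and 10.7 degrees, less where a joint would pass 70% of its speed; a pose out of reach is approached as far as the arm can. A call with a gripper value outside its range is refused whole. The fingers move at their own pace and stop on an object; FORCE is the grip in N (left out, the last holds). Time passes only in rows, so rows that repeat a pose let the fingers close. It gives the time, the measured TCP pose, the force and the opening at its end, in the units of the state.
- robot.get_state(): the state, without advancing time (a new reading comes with each control period).
- robot.grab_frame(name): name is "side" or "top" or "wrist"; returns a dict with "pixels" (480x640x3 uint8, blue, green, red), "range_z" (480x640 float32, m along the optical axis (not along the pixel's ray), 0 where there is no reading), "K" (3x3 intrinsics, pixels), "pose" (4x4, takes a point from camera to world coordinates); the wrist camera has in their place "tool_from_camera" (4x4, takes a point from camera to tool coordinates, whose origin is the TCP and whose axes are the flange's). Camera axes: x right, y down, z forward; pixel columns grow to the right and rows downward; lengths in m; the calibration is good to about 2 mm. A picture is of the moment at which its call begins: read the wrist's pose just before it.
- robot.finish_job(): hands the job in, once; it reports no verdict.
Trained networks look in a picture, given as the dict that the camera call returned (one of the last four; its "shot" number tells which), for a name from the list of things; names that differ only in an ending like _2 or _b are one class to them, and where a whole thing is asked for, a point or a joint stands for the part that bears it (a point fixed in the world has none). Each returns a list of dicts, best first, with "p" (0 to 1); they miss things now and then, are a little off and sometimes report something else, mostly with a low value. They report only what shows in the picture. A call takes as long as a camera call.
- robot.search_frame(picture, query): "point" ([column, row] in pixels, amid what is visible of it).
- robot.outline_of(picture, query): "region" (480x640 bool, what is visible of it) and "point" ([column, row] in pixels, amid what is visible of it).
The state is a dict: "time": time; "joints": joint angles; "dq": joint speeds; "joint_torque": joint torques, N m; "tcp_pos": TCP position; "tcp_rot": TCP orientation; "contact_force": force on the tool from outside, world axes, zero at the start; "ft_torque": the same for the moment, N m; "opening": finger opening in m.
Only numpy, scipy, OpenCV 4.12 (cv2) and the standard library are available. Lean on these libraries where they do the work, as an engineer would, in place of code of your own. Each camera call takes 0.05 s, during which the arm holds its last target.

## Working session

There is one attempt and no reset: what is moved stays moved. The work goes in short steps, Python scripts to look and compute and a shell command to move; the robot and the scene stay as the last step left them, time stands still between calls to the robot, and variables do not carry over. Pictures are saved under pics/ and viewed, and the job is handed in when it is done.

```bash
mkdir -p pics; ls
cat > h.py <<'E'
import numpy as np, cv2
from station import robot
def snap(name,fn):
    s=robot.get_state(); f=robot.grab_frame(name); cv2.imwrite('pics/'+fn,f['pixels'])
    if 'pose' in f: T=np.array(f['pose'])
    else:
        W=np.eye(4);W[:3,:3]=s['tcp_rot'];W[:3,3]=s['tcp_pos'];T=W@np.array(f['tool_from_camera'])
    return f,T
def cloud(f,T):
    z=f['range_z'];K=np.array(f['K']);v,u=np.mgrid[:480,:640]
    P=np.stack([(u-K[0,2])/K[0,0]*z,(v-K[1,2])/K[1,1]*z,z],-1)
    return P@T[:3,:3].T+T[:3,3]
E
python3 - <<'E'
from h import *
s=robot.get_state(); print({k:np.round(v,3).tolist() for k,v in s.items()})
for n in ['top','side']:
    f,T=snap(n,n+'0.png'); P=cloud(f,T); print(n,T.round(3).tolist())
    for q in ['bar_center','bar_heart','rest','rest_seat','timer','cup','dish']:
        for r in robot.outline_of(f,q)[:2]:
            m=r['region']&(f['range_z']>0); p=P[m]
            print(q,round(r['p'],2),np.round(r['point']),m.sum(),np.median(p,0).round(3) if len(p) else '', p.min(0).round(3) if len(p) else '',p.max(0).round(3) if len(p) else '')
E
```

```text
pics
{'time': 0.0, 'joints': [1.116, 0.327, -0.194, 1.052, 0.0, 1.437], 'dq': [0.0, 0.0, 0.001, 0.001, -0.0, -0.001], 'joint_torque': [-0.0, -44.34, 26.244, 0.015, -0.0, 0.0], 'tcp_pos': [0.173, 0.521, 0.245], 'tcp_rot': [[-0.949, 0.315, -0.001], [0.315, 0.949, -0.002], [0.0, -0.002, -1.0]], 'contact_force': [-0.153, 0.101, 0.245], 'ft_torque': [-0.009, -0.048, -0.009], 'opening': 0.086}
top [[-0.008, -0.985, 0.174, 0.369], [-1.0, 0.007, -0.007, 0.005], [0.006, -0.174, -0.985, 1.38], [0.0, 0.0, 0.0, 1.0]]
bar_center 0.74 [258. 294.] 1348 [0.481 0.135 0.053] [ 0.443  0.07  -0.009] [0.53  0.204 0.064]
bar_heart 0.59 [258. 293.] 1416 [0.482 0.137 0.052] [ 0.442  0.069 -0.009] [0.53  0.213 0.064]
rest 0.72 [357. 274.] 1861 [ 0.525 -0.112  0.009] [ 0.465 -0.18  -0.004] [ 0.587 -0.043  0.044]
rest_seat 0.68 [353. 274.] 1961 [ 0.526 -0.112  0.009] [ 0.465 -0.184 -0.006] [ 0.587 -0.041  0.044]
timer 0.92 [304. 197.] 536 [0.727 0.027 0.035] [ 0.699 -0.004 -0.004] [0.773 0.059 0.045]
cup 0.72 [173. 312.] 408 [0.437 0.355 0.011] [ 0.408  0.322 -0.006] [0.467 0.381 0.047]
dish 0.8 [456. 288.] 13
[... 233 characters left out ...]
 0.08  0.042] [ 0.443  0.063 -0.   ] [0.52  0.195 0.06 ]
bar_heart 0.62 [274. 253.] 629 [0.482 0.081 0.041] [ 0.443  0.062 -0.004] [0.536 0.369 0.06 ]
rest 0.71 [299. 290.] 938 [ 0.528 -0.142  0.009] [ 0.466 -0.189 -0.   ] [ 0.583 -0.022  0.04 ]
rest_seat 0.65 [297. 292.] 981 [ 0.528 -0.129  0.009] [ 0.466 -0.189 -0.002] [0.588 0.001 0.04 ]
timer 0.74 [366. 267.] 392 [0.729 0.007 0.023] [ 0.699 -0.011 -0.003] [0.783 0.161 0.041]
cup 0.72 [254. 232.] 205 [0.436 0.334 0.028] [0.411 0.313 0.001] [0.46  0.383 0.041]
cup 0.35 [274. 254.] 600 [0.48  0.081 0.042] [ 0.443  0.063 -0.004] [0.525 0.369 0.06 ]
dish 0.55 [288. 334.] 938 [ 0.483 -0.373  0.019] [ 0.432 -0.414 -0.001] [ 0.538 -0.313  0.035]
```

Run:
```python
from h import *
a=cv2.imread('pics/top0.png')[170:370,130:530]; cv2.imwrite('pics/top0c.png',cv2.resize(a,None,fx=2,fy=2,interpolation=cv2.INTER_CUBIC))
# yaw estimates
f,T=snap('top','top1.png');P=cloud(f,T)
r=robot.outline_of(f,'bar_center')[0]['region']; p=P[r&(P[...,2]>.05)]
(c,sz,an)=cv2.minAreaRect(p[:,:2].astype('f')*1000);print('bar top',c,sz,an,len(p),np.median(p[:,2]))
r=robot.outline_of(f,'rest')[0]['region']; p=P[r&(P[...,2]<.02)]
print('rest',cv2.minAreaRect(p[:,:2].astype('f')*1000))
p=P[r]; print('rest all',cv2.minAreaRect(p[:,:2].astype('f')*1000))
```

```text
bar top (458.4171142578125, 92.18940734863281) (237.5652618408203, 74.47301483154297) 61.7605094909668 841 0.055608756721298835
rest ((525.9586791992188, -111.73597717285156), (128.76806640625, 106.14041900634766), 76.52711486816406)
rest all ((463.44732666015625, -91.86552429199219), (129.99017333984375, 236.92477416992188), 72.8547592163086)
```

View pics/top0c.png

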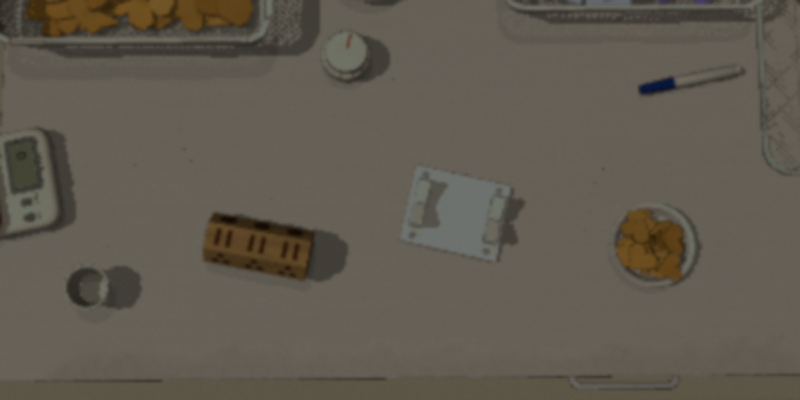

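View pics/side0.png

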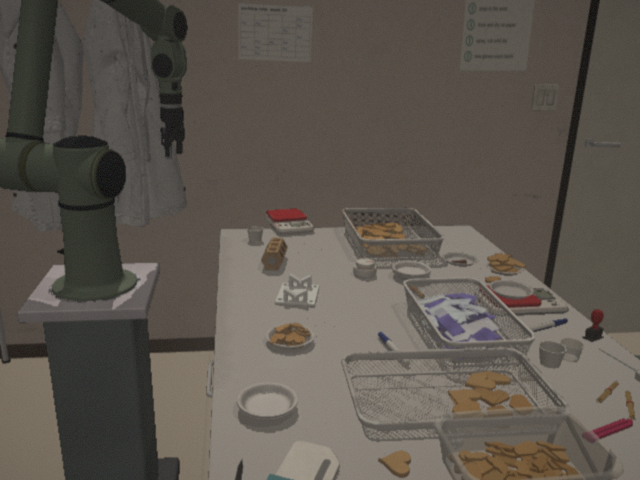

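The top view shows the bar at crop (258,246), two-bars pattern up and dots facing the robot, at a yaw of about -10°. The rest is at crop (457,213). Next I'll refine both poses.

```bash
cat >> h.py <<'E'
from scipy.spatial.transform import Rotation as Ro
from scipy.optimize import least_squares
def fitbar(P,reg,zmin=.01,c0=(.482,.137),rad=.085):
    m=reg&(P[...,2]>zmin)&(P[...,2]<.08)&(np.hypot(P[...,0]-c0[0],P[...,1]-c0[1])<rad)
    p=P[m]
    def sd(v):
        x,y,a=v[:3]; dz=v[3]
        d=p[:,:2]-[x,y]; u=d[:,0]*np.cos(a)+d[:,1]*np.sin(a); w=-d[:,0]*np.sin(a)+d[:,1]*np.cos(a); z=p[:,2]-.028-dz
        f=np.max([abs(z),abs(u*np.cos(np.pi/6)+z*.5),abs(u*np.cos(np.pi/6)-z*.5)],0)-.028
        return np.maximum(f,abs(w)-.065)
    r=least_squares(sd,[*c0,-.17,0],loss='soft_l1',f_scale=.002)
    return r.x,np.median(abs(sd(r.x))),len(p)
def goal(pos,R):
    s=robot.get_state();R0=np.array(s['tcp_rot'])
    return (R0.T@(np.array(pos)-s['tcp_pos'])*100).round(2).tolist(), Ro.from_matrix(R0.T@R).as_rotvec().round(3).tolist()
def toolR(psi,lean):
    # lean>0: tool back leans away from robot (approach towards robot)
    b=np.array([-np.sin(psi),np.cos(psi),0]);x=np.array([np.cos(psi),np.sin(psi),0]);l=np.deg2rad(lean)
    z=-np.sin(l)*x-np.cos(l)*np.array([0,0,1]); y=np.cos(l)*x-np.sin(l)*np.array([0,0,1])
    return np.stack([np.cross(y,z),y,z],1)
E
python3 - <<'E'
from h import *
for n in ['top','side']:
    f,T=snap(n,'t.png');P=cloud(f,T)
    print(n,fitbar(P,robot.outline_of(f,'bar_center')[0]['region']))
    r=robot.outline_of(f,'rest')[0]['region']&(np.hypot(P[...,0]-.526,P[...,1]+.112)<.09)
    print(cv2.minAreaRect(P[r][:,:2].astype('f')*1000), cv2.minAreaRect(P[r&(P[...,2]>.02)][:,:2].astype('f')*1000))
print(toolR(-.17,0)); print(goal([.482,.137,.22],toolR(-.17,0)))
E
```

```text
top (array([ 4.84172158e-01,  1.37910083e-01, -1.98195940e-01,  3.03580088e-04]), np.float64(0.0012396745190585597), 1359)
((525.620849609375, -111.5232925415039), (128.20062255859375, 102.70543670654297), 75.5579605102539) ((526.8738403320312, -110.94941711425781), (111.58525085449219, 61.41580581665039), 76.66246795654297)
side (array([ 4.84885296e-01,  1.37399006e-01, -1.94596841e-01, -2.65111313e-05]), np.float64(0.0013434209481085688), 553)
((528.600341796875, -105.6600341796875), (160.37315368652344, 102.18630981445312), 78.53033447265625) ((526.4220581054688, -115.3083724975586), (122.14763641357422, 60.31720733642578), 76.95530700683594)
[[ 0.16918235  0.98558477 -0.        ]
 [ 0.98558477 -0.16918235  0.        ]
 [ 0.          0.         -1.        ]]
([-41.42, -26.8, 2.53], [0.0, -0.0, 1.42])
```

```bash
python3 -m inch '[[-14,-9,0,0,0,0.47,0.8],[-28,-18,0,0,0,0.95,0.8],[-41.6,-26.7,0,0,0,1.39,0.8],[-41.6,-26.7,0,0,0,1.39,0.8],[-41.6,-26.7,0,0,0,1.39,0.8],[-41.6,-26.7,0,0,0,1.39,0.8],[-41.6,-26.7,0,0,0,1.39,0.8],[-41.6,-26.7,0,0,0,1.39,0.8],[-41.6,-26.7,0,0,0,1.39,0.8],[-41.6,-26.7,0,0,0,1.39,0.8],[-41.6,-26.7,0,0,0,1.39,0.8],[-41.6,-26.7,0,0,0,1.39,0.8]]' 40
python3 - <<'E'
from h import *
f,T=snap('wrist','w1.png');P=cloud(f,T)
o=robot.outline_of(f,'bar_center');print([a['p'] for a in o])
if o: print(fitbar(P,o[0]['region'],c0=(.4845,.1377)))
s=robot.get_state();print(s['joints'],s['opening'])
E
```

```text
time: 2.75
tcp_pos: [0.4833, 0.1385, 0.2454]
tcp_rot: [[0.137, 0.991, 0.0], [0.991, -0.137, 0.0], [0.0, -0.0, -1.0]]
contact_force: [0.6, 0.3, -0.2]
opening: 0.0681
[0.71]
(array([ 4.84586000e-01,  1.38743144e-01, -1.97856971e-01,  2.15079691e-04]), np.float64(0.00036339921370929715), 9022)
[ 1.31574480e-01  2.39189536e-01 -3.12272410e-01  1.01923329e+00
  6.74966774e-06  1.84063278e+00] 0.06880933328042348
```

View pics/w1.png

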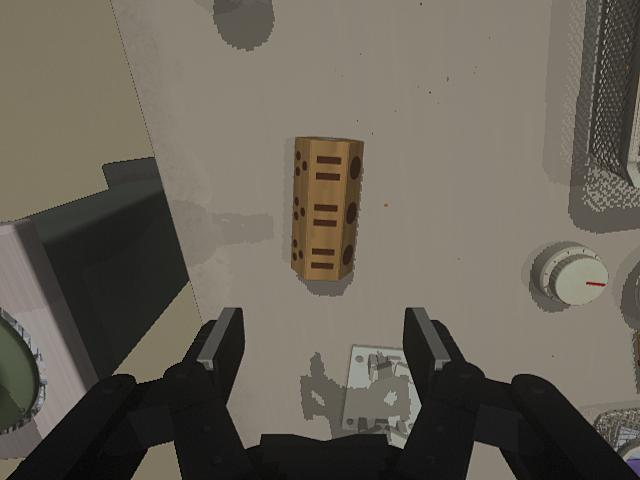

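The wrist view shows the bar at (328,208) with bars up, dots on the robot's side and the disc on the far side, as described. Next I'll check the fingertip position at this opening and work out the grasp poses.

Run:
```python
from h import *
f,T=snap('wrist','w1.png');s=robot.get_state()
R0=np.array(s['tcp_rot']);Q=(cloud(f,T)-s['tcp_pos'])@R0
m=(f['range_z']>0)&(f['range_z']<.2)
q=Q[m]; print(len(q))
for sg in (-1,1):
    k=q[(q[:,1]*sg>.02)&(q[:,2]>-.03)]
    print(sg,'tip z',np.percentile(k[:,2],[50,90,99,99.8]).round(4),'y',np.percentile(abs(k[:,1]),[1,50,99]).round(4), 'x',np.percentile(k[:,0],[1,99]).round(4))
    t=k[k[:,2]>np.percentile(k[:,2],97)-.004];print(np.percentile(abs(t[:,1]),[1,99]).round(4))
C=np.array([.4846,.1387,.028]);psi=-.198;R=toolR(psi,30)
for d in (.085,.045,.005): print(d,goal(C-R[:,2]*d,R), (C-R[:,2]*d).round(3))
```

```text
48288
-1 tip z [-0.0156 -0.0008  0.0054  0.0061] y [0.0345 0.0352 0.048 ] x [-0.0103  0.0119]
[0.0345 0.0456]
1 tip z [-0.0156 -0.0008  0.0052  0.0065] y [0.0332 0.0339 0.0468] x [-0.0101  0.012 ]
[0.0332 0.0442]
0.085 ([-0.18, 4.32, 14.38], [0.524, 0.015, 0.058]) [0.526 0.13  0.102]
0.045 ([-0.06, 2.33, 17.85], [0.524, 0.015, 0.058]) [0.507 0.134 0.067]
0.005 ([0.06, 0.33, 21.31], [0.524, 0.015, 0.058]) [0.487 0.138 0.032]
```

```bash
python3 -m inch '[[-0.1,2.2,5,0.17,0.005,0.019,0.8],[-0.18,3.5,10,0.35,0.01,0.04,0.8],[-0.18,4.32,14.4,0.524,0.015,0.058,0.8],[-0.18,4.32,14.4,0.524,0.015,0.058,0.8],[-0.18,4.32,14.4,0.524,0.015,0.058,0.8],[-0.12,3.33,16.1,0.524,0.015,0.058,0.8],[-0.06,2.33,17.85,0.524,0.015,0.058,0.8],[0,1.33,19.6,0.524,0.015,0.058,0.8],[0.03,0.8,20.5,0.524,0.015,0.058,0.8],[0.06,0.33,21.3,0.524,0.015,0.058,0.8],[0.06,0.33,21.3,0.524,0.015,0.058,0.8],[0.06,0.33,21.3,0.524,0.015,0.058,0.8]]' 40
python3 - <<'E'
from h import *
C=np.array([.4846,.1387,.028]);psi=-.198;R=toolR(psi,30)
print(goal(C-R[:,2]*.005,R))
f,T=snap('wrist','w2.png')
E
```

```text
time: 4.4
tcp_pos: [0.4877, 0.1382, 0.0332]
tcp_rot: [[0.197, 0.85, -0.489], [0.98, -0.17, 0.098], [-0.0, -0.499, -0.867]]
contact_force: [0.5, 0.2, -0.0]
opening: 0.0684
([-0.02, -0.02, 0.11], [0.001, 0.0, 0.0])
```

View pics/w2.png

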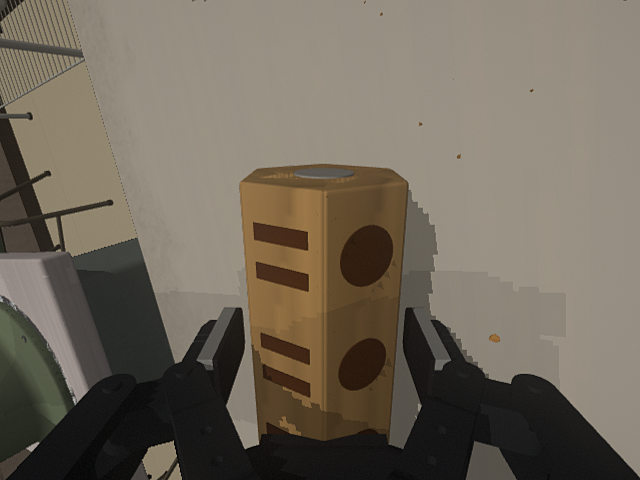

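The jaws straddle the two opposite flats, with the bar between pad columns 243 and 405. Closing now.

```bash
python3 -m inch '[[0,0,0,0,0,0,0.72],[0,0,0,0,0,0,0.66],[0,0,0,0,0,0,0.6],[0,0,0,0,0,0,0.55],[0,0,0,0,0,0,0.55],[0,0,0,0,0,0,0.55],[0,0,0,0,0,0,0.55]]' 45
cat >> h.py <<'E'
def rollrows(psi,n=8,ang=60,up=.0015,d=.005,C=None,start=None):
    """rows of relative pose for rolling bar by ang towards robot about its near bottom edge"""
    s=robot.get_state();R0=np.array(s['tcp_rot']);p0=np.array(s['tcp_pos'])
    b=np.array([-np.sin(psi),np.cos(psi),0]);x=np.array([np.cos(psi),np.sin(psi),0])
    E=np.array(C)-.01617*x-np.array([0,0,.028]) if C is not None else None
    for i in range(1,n+1):
        A=Ro.from_rotvec(-np.deg2rad(ang)*i/n*b).as_matrix()
        p=E+A@(p0-E)+np.array([0,0,up*min(1,2*i/n) ])
        print([*(R0.T@(p-p0)*100).round(2).tolist(),*Ro.from_matrix(R0.T@A@R0).as_rotvec().round(3).tolist()])
E
python3 - <<'E'
from h import *
s=robot.get_state();print(s['opening'],s['contact_force'])
rollrows(-.198,C=[.4846,.1387,.028])
E
```

```text
time: 5.32
tcp_pos: [0.4879, 0.1382, 0.033]
tcp_rot: [[0.197, 0.85, -0.489], [0.98, -0.171, 0.098], [-0.0, -0.499, -0.867]]
contact_force: [1.6, -0.9, 5.4]
opening: 0.0549
0.05485282655234354 [ 1.61454124 -0.86919161  5.38795756]
[-0.0, -0.52, -0.0, -0.131, 0.0, 0.0]
[-0.0, -1.03, 0.06, -0.262, 0.0, 0.0]
[-0.0, -1.53, 0.18, -0.393, 0.0, 0.0]
[-0.0, -2.0, 0.36, -0.524, 0.0, 0.0]
[-0.0, -2.42, 0.64, -0.654, 0.0, 0.0]
[-0.0, -2.8, 0.97, -0.785, 0.0, 0.0]
[-0.0, -3.13, 1.34, -0.916, 0.0, 0.0]
[0.0, -3.42, 1.75, -1.047, 0.0, 0.0]
```

```bash
python3 -m inch '[[0,-0.52,0,-0.131,0,0,0.55],[0,-1.03,0.06,-0.262,0,0,0.55],[0,-1.53,0.18,-0.393,0,0,0.55],[0,-2.0,0.36,-0.524,0,0,0.55],[0,-2.42,0.64,-0.654,0,0,0.55],[0,-2.8,0.97,-0.785,0,0,0.55],[0,-3.13,1.34,-0.916,0,0,0.55],[0,-3.42,1.75,-1.047,0,0,0.55],[0,-3.42,1.75,-1.047,0,0,0.55],[0,-3.36,1.85,-1.047,0,0,0.55],[0,-3.36,1.85,-1.047,0,0,0.55]]'
python3 - <<'E'
from h import *
s=robot.get_state();print(np.round(s['contact_force'],1),np.round(s['ft_torque'],2),s['opening'])
f,T=snap('wrist','w3.png');f,T=snap('side','s3.png')
cv2.imwrite('pics/s3c.png',cv2.resize(f['pixels'][150:350,170:370],None,fx=3,fy=3))
E
```

```text
time: 6.7
tcp_pos: [0.4522, 0.1459, 0.0342]
tcp_rot: [[0.198, 0.848, 0.491], [0.98, -0.171, -0.099], [0.0, 0.501, -0.865]]
contact_force: [0.6, 1.2, -1.4]
opening: 0.055
[ 0.6  1.2 -1.4] [ 0.12  0.74 -0.04] 0.05503275161497882
```

View pics/s3c.png

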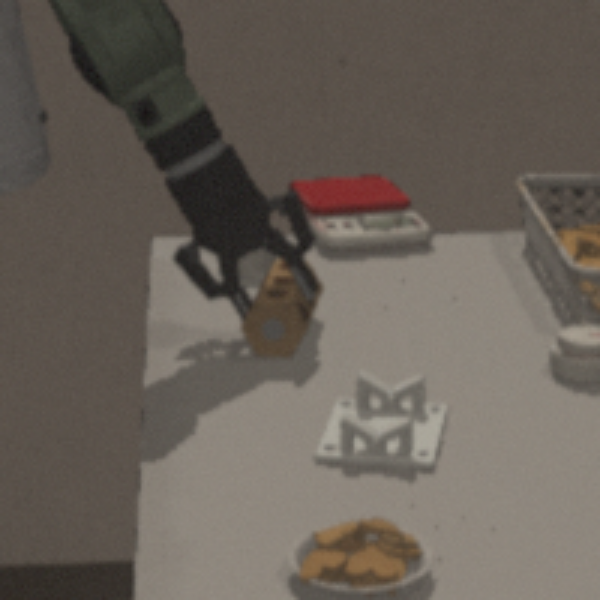

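View pics/w3.png

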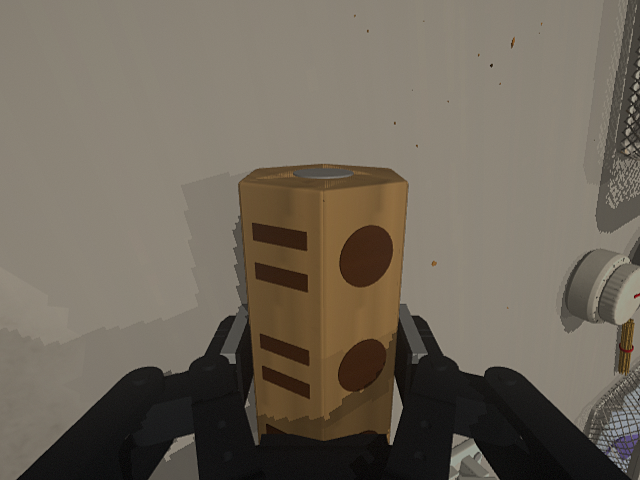

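```bash
python3 -m inch '[[0,-0.06,0.1,0,0,0,0.55],[0,-0.06,0.11,0,0,0,0.55],[0,-0.06,0.11,0,0,0,0.64],[0,-0.06,0.11,0,0,0,0.72],[0,-0.06,0.11,0,0,0,0.8],[0,-0.06,0.0,0,0,0,0.8],[0,-0.06,0.0,0,0,0,0.8]]'
python3 - <<'E'
from h import *
s=robot.get_state();print(np.round(s['contact_force'],1),np.round(s['ft_torque'],2),s['opening'])
C=np.array([.453,.1445,.028])
print(goal([.42,.15,.19],toolR(-.198,0)), np.array(s['tcp_pos'])-np.array(s['tcp_rot'])[:,2]*.1)
E
```

```text
time: 7.68
tcp_pos: [0.4514, 0.1459, 0.0341]
tcp_rot: [[0.198, 0.848, 0.492], [0.98, -0.171, -0.099], [0.001, 0.502, -0.865]]
contact_force: [-0.9, -0.6, 0.3]
opening: 0.0681
[-0.9 -0.6  0.3] [ 0.03  0.57 -0.03] 0.06807614956459682
([-0.21, 5.08, -15.07], [0.526, -0.0, -0.001]) [0.40225326 0.15574436 0.12063444]
```

```bash
python3 -m inch '[[0,0,-2,0,0,0,0.8],[0,0,-5,0,0,0,0.8],[0,0,-9,0,0,0,0.8],[-0.1,3,-12,0.17,0,0,0.8],[-0.1,6.5,-14.5,0.35,0,0,0.8],[-0.1,9.5,-16,0.526,0,0,0.8],[-0.1,9.5,-16,0.526,0,0,0.8],[-0.1,9.5,-16,0.526,0,0,0.8],[-0.1,9.5,-16,0.526,0,0,0.8]]'
python3 - <<'E'
from h import *
f,T=snap('wrist','w4.png');P=cloud(f,T)
o=robot.outline_of(f,'bar_center');print([a['p'] for a in o])
if o: 
    v,e,n=fitbar(P,o[0]['region'],c0=(.4525,.1445));print(v.round(4),e,n)
    C=np.array([v[0],v[1],.028]);R=toolR(v[2],30)
    for d in (.085,.045,.005): print(d,goal(C-R[:,2]*d,R), (C-R[:,2]*d).round(3))
E
```

```text
time: 8.8
tcp_pos: [0.4518, 0.1444, 0.2188]
tcp_rot: [[0.197, 0.98, -0.001], [0.98, -0.197, 0.0], [-0.0, -0.001, -1.0]]
contact_force: [0.3, 0.3, -0.3]
opening: 0.0683
[0.96]
[ 4.537e-01  1.452e-01 -1.970e-01  2.000e-04] 0.00034961938795950026 10580
0.085 ([0.11, 4.51, 11.73], [0.522, -0.0, -0.001]) [0.495 0.137 0.102]
0.045 ([0.11, 2.52, 15.2], [0.522, -0.0, -0.001]) [0.476 0.141 0.067]
0.005 ([0.11, 0.53, 18.66], [0.522, -0.0, -0.001]) [0.456 0.145 0.032]
```

View pics/w4.png

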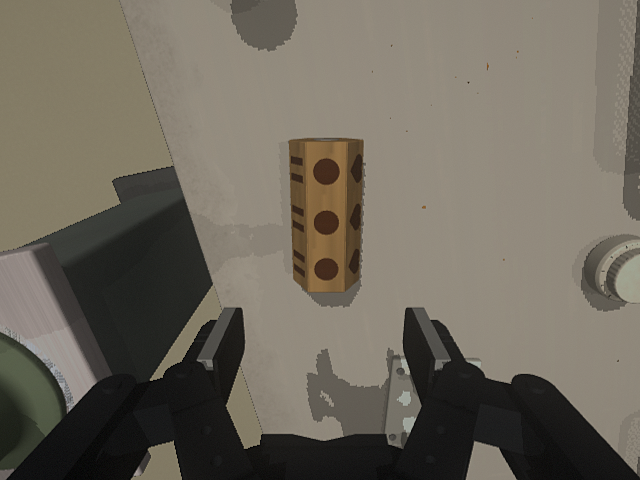

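The disc face is now up at (326,220) and the bar lies flat, with hearts on the far upper slant. Starting the second roll.

```bash
python3 -m inch '[[0.05,1.8,4,0.17,0,0,0.8],[0.1,3.3,8,0.35,0,0,0.8],[0.11,4.51,11.7,0.522,0,0,0.8],[0.11,4.51,11.7,0.522,0,0,0.8],[0.11,3.5,13.5,0.522,0,0,0.8],[0.11,2.52,15.2,0.522,0,0,0.8],[0.11,1.5,16.9,0.522,0,0,0.8],[0.11,1.0,17.8,0.522,0,0,0.8],[0.11,0.53,18.7,0.522,0,0,0.8],[0.11,0.53,18.7,0.522,0,0,0.8],[0.11,0.53,18.7,0.522,0,0,0.8],[0.11,0.53,18.7,0.522,0,0,0.72],[0.11,0.53,18.7,0.522,0,0,0.66],[0.11,0.53,18.7,0.522,0,0,0.6],[0.11,0.53,18.7,0.522,0,0,0.55],[0.11,0.53,18.7,0.522,0,0,0.55],[0.11,0.53,18.7,0.522,0,0,0.55],[0.11,0.53,18.7,0.522,0,0,0.55]]' 45
python3 - <<'E'
from h import *
s=robot.get_state();print(s['opening'],s['contact_force'])
rollrows(-.197,C=[.4537,.1452,.028])
E
```

```text
time: 11.15
tcp_pos: [0.4566, 0.1446, 0.0323]
tcp_rot: [[0.197, 0.849, -0.49], [0.98, -0.17, 0.098], [-0.0, -0.499, -0.866]]
contact_force: [1.8, -0.7, 5.1]
opening: 0.0549
0.05491240275464164 [ 1.76829997 -0.67480366  5.13880661]
[-0.0, -0.51, -0.01, -0.131, 0.0, -0.0]
[-0.0, -1.01, 0.05, -0.262, 0.0, -0.0]
[-0.0, -1.49, 0.17, -0.393, 0.0, -0.0]
[-0.0, -1.96, 0.35, -0.524, 0.0, -0.0]
[-0.0, -2.37, 0.62, -0.654, 0.001, -0.0]
[-0.0, -2.74, 0.94, -0.785, 0.001, -0.0]
[-0.0, -3.07, 1.31, -0.916, 0.001, -0.0]
[-0.0, -3.34, 1.71, -1.047, 0.001, -0.0]
```

```bash
python3 -m inch '[[0,-0.51,-0.01,-0.131,0,0,0.55],[0,-1.01,0.05,-0.262,0,0,0.55],[0,-1.49,0.17,-0.393,0,0,0.55],[0,-1.96,0.35,-0.524,0,0,0.55],[0,-2.37,0.62,-0.654,0,0,0.55],[0,-2.74,0.94,-0.785,0,0,0.55],[0,-3.07,1.31,-0.916,0,0,0.55],[0,-3.34,1.71,-1.047,0,0,0.55],[0,-3.34,1.71,-1.047,0,0,0.55],[0,-3.3,1.79,-1.047,0,0,0.55],[0,-3.25,1.86,-1.047,0,0,0.55],[0,-3.25,1.86,-1.047,0,0,0.55]]'
```

```text
time: 12.65
tcp_pos: [0.4211, 0.152, 0.0328]
tcp_rot: [[0.198, 0.848, 0.491], [0.98, -0.171, -0.098], [0.001, 0.501, -0.866]]
contact_force: [0.8, 0.5, -2.1]
opening: 0.0551
```

```bash
python3 -m inch '[[0,0,0.04,0,0,0,0.64],[0,0,0.03,0,0,0,0.72],[0,0,0,0,0,0,0.8],[0,0,-0.1,0,0,0,0.8],[0,0,-2,0,0,0,0.8],[0,0,-5,0,0,0,0.8],[0,0,-9,0,0,0,0.8],[0,3,-12,0.17,0,0,0.8],[0,6.5,-14.5,0.35,0,0,0.8],[0,9.5,-16,0.526,0,0,0.8],[0,9.5,-16,0.526,0,0,0.8],[0,9.5,-16,0.526,0,0,0.8],[0,9.5,-16,0.526,0,0,0.8]]'
python3 - <<'E'
from h import *
f,T=snap('wrist','w5.png');P=cloud(f,T)
o=robot.outline_of(f,'bar_center');print([a['p'] for a in o])
if o: 
    v,e,n=fitbar(P,o[0]['region'],c0=(.422,.151));print(v.round(4),e,n)
    C=np.array([v[0],v[1],.028]);R=toolR(v[2],30)
    for d in (.085,.045,.004): print(d,goal(C-R[:,2]*d,R), (C-R[:,2]*d).round(3))
print(robot.get_state()['joints'])
E
```

```text
time: 14.28
tcp_pos: [0.4218, 0.1514, 0.2176]
tcp_rot: [[0.197, 0.98, -0.002], [0.98, -0.197, 0.0], [-0.0, -0.002, -1.0]]
contact_force: [-0.4, 0.8, -0.2]
opening: 0.0684
[0.98]
[ 4.235e-01  1.516e-01 -1.964e-01  2.000e-04] 0.0003583602797269901 10578
0.085 ([0.05, 4.51, 11.6], [0.521, -0.0, -0.001]) [0.465 0.143 0.102]
0.045 ([0.04, 2.52, 15.07], [0.521, -0.0, -0.001]) [0.446 0.147 0.067]
0.004 ([0.04, 0.48, 18.63], [0.521, -0.0, -0.001]) [0.425 0.151 0.031]
[ 1.80103577e-01  1.62125229e-01 -4.85985671e-01  9.25039074e-01
  6.81726467e-04  1.94858762e+00]
```

View pics/w5.png

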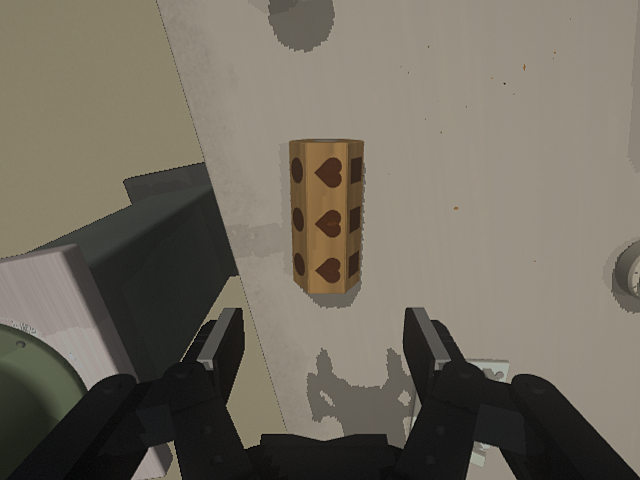

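Hearts are on top at (330,220) and the bar lies flat. Before lifting I'll measure the rest with the wrist camera.

```bash
python3 -m inch '[[-6,3.7,-1,0,0,0.01,0.8],[-12,7.4,-2,0,0,0.02,0.8],[-18,11.1,-3,0,0,0.04,0.8],[-23.7,14.8,-3,0,0,0.05,0.8],[-23.7,14.8,-3,0,0,0.05,0.8],[-23.7,14.8,-3,0,0,0.05,0.8],[-23.7,14.8,-3,0,0,0.05,0.8]]'
python3 - <<'E'
from h import *
f,T=snap('wrist','w6.png');P=cloud(f,T); np.savez('w6.npz',P=P,z=f['range_z'])
o=robot.outline_of(f,'rest');print([a['p'] for a in o])
r=o[0]['region']; np.save('r6.npy',r)
E
```

```text
time: 15.25
tcp_pos: [0.5186, -0.1084, 0.2469]
tcp_rot: [[0.244, 0.97, -0.004], [0.97, -0.244, 0.001], [0.0, -0.004, -1.0]]
contact_force: [0.2, 1.2, 0.2]
opening: 0.0684
[0.64, 0.31]
```

View pics/w6.png

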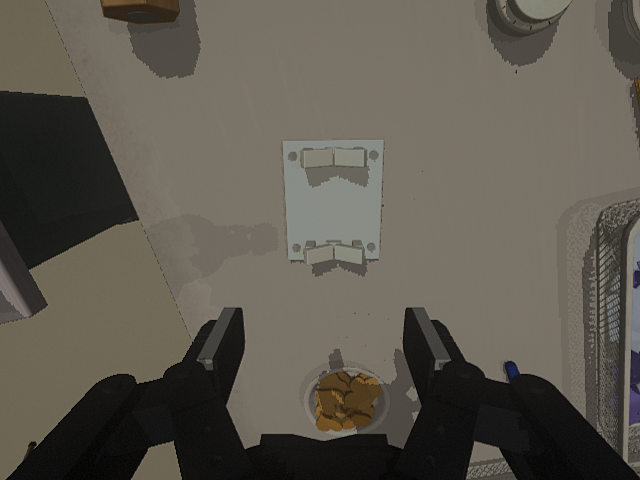

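Run:
```python
from h import *
P=np.load('w6.npz')['P'];r=np.load('r6.npy')
near=np.hypot(P[...,0]-.526,P[...,1]+.112)<.085
m=near&(P[...,2]>.004)&(P[...,2]<.013)
print('plate',cv2.minAreaRect(P[m][:,:2].astype('f')*1000),m.sum())
m=near&(P[...,2]>.022)&(P[...,2]<.045);p=P[m];print(len(p))
print('saddles',cv2.minAreaRect(p[:,:2].astype('f')*1000))
def res(v,q=None):
    x,y,a,dz=v;q=p if q is None else q
    d=q[:,:2]-[x,y];u=d[:,0]*np.cos(a)+d[:,1]*np.sin(a);w=-d[:,0]*np.sin(a)+d[:,1]*np.cos(a)
    g=q[:,2]-dz-np.minimum(.024+abs(u)*np.tan(np.pi/6),.0395)
    e=np.maximum(abs(abs(w)-.048)-.008,0); e2=np.maximum(abs(u)-.032,0)
    return np.concatenate([g*.87,e,e2])
s=least_squares(res,[.526,-.112,-.24,0],loss='soft_l1',f_scale=.001)
print(s.x.round(4),np.median(abs(res(s.x)[:len(p)])))
```

```text
plate ((527.0314331054688, -110.4820785522461), (126.25440216064453, 100.12860870361328), 76.6729507446289) 9347
2217
saddles ((526.8881225585938, -110.12448120117188), (112.00102996826172, 60.984046936035156), 76.851318359375)
[ 5.271e-01 -1.102e-01 -2.322e-01 -3.000e-04] 0.0006297715376314697
```

Run:
```python
from h import *
v=[.4235,.1516,-.1964]
C=np.array([v[0],v[1],.028]);R=toolR(v[2],30)
print(goal(C-R[:,2]*.085+[0,0,.08],R))
for d in (.085,.045,.004): print(d,goal(C-R[:,2]*d,R), (C-R[:,2]*d).round(3))
```

```text
([23.08, -11.32, 6.6], [0.52, -0.013, -0.048])
0.085 ([23.09, -11.29, 14.6], [0.52, -0.013, -0.048]) [0.465 0.143 0.102]
0.045 ([22.99, -13.28, 18.07], [0.52, -0.013, -0.048]) [0.446 0.147 0.067]
0.004 ([22.89, -15.32, 21.63], [0.52, -0.013, -0.048]) [0.425 0.151 0.031]
```

```bash
python3 -m inch '[[6,-3,1.5,0.13,-0.003,-0.012,0.8],[12,-6,3,0.26,-0.006,-0.024,0.8],[18,-9,5,0.39,-0.01,-0.036,0.8],[23.08,-11.3,6.6,0.52,-0.013,-0.048,0.8],[23.08,-11.3,6.6,0.52,-0.013,-0.048,0.8],[23.08,-11.3,6.6,0.52,-0.013,-0.048,0.8],[23.08,-11.3,10.6,0.52,-0.013,-0.048,0.8],[23.08,-11.3,14.6,0.52,-0.013,-0.048,0.8],[23.08,-11.3,14.6,0.52,-0.013,-0.048,0.8],[23,-12.3,16.3,0.52,-0.013,-0.048,0.8],[22.99,-13.28,18.1,0.52,-0.013,-0.048,0.8],[22.95,-14.3,19.8,0.52,-0.013,-0.048,0.8],[22.92,-14.8,20.7,0.52,-0.013,-0.048,0.8],[22.89,-15.32,21.6,0.52,-0.013,-0.048,0.8],[22.89,-15.32,21.6,0.52,-0.013,-0.048,0.8],[22.89,-15.32,21.6,0.52,-0.013,-0.048,0.8]]'
python3 - <<'E'
from h import *
v=[.4235,.1516,-.1964]
C=np.array([v[0],v[1],.028]);R=toolR(v[2],30)
print(goal(C-R[:,2]*.004,R))
E
```

```text
time: 17.35
tcp_pos: [0.426, 0.1512, 0.0322]
tcp_rot: [[0.195, 0.85, -0.489], [0.981, -0.169, 0.098], [0.0, -0.499, -0.867]]
contact_force: [-0.2, -0.5, -0.4]
opening: 0.068
([-0.01, -0.01, 0.09], [0.001, -0.0, -0.0])
```

Well aligned. Closing firmly, then lifting slightly.

```bash
python3 -m inch '[[0,0,0.05,0,0,0,0.72],[0,0,0.05,0,0,0,0.66],[0,0,0.05,0,0,0,0.6],[0,0,0.05,0,0,0,0.55],[0,0,0.05,0,0,0,0.55],[0,0,0.05,0,0,0,0.55],[0,0,0.05,0,0,0,0.55],[0,0,0.05,0,0,0,0.55]]' 60
python3 - <<'E'
from h import *
s=robot.get_state();p=np.array(s['tcp_pos']);R0=np.array(s['tcp_rot']);print(s['opening'],p)
C=np.array([.4235,.1516,.028]);psi=-.1964
off=R0.T@(C-p);print('off',off*1000)   # centre in tool
ps=-.2315;Rf=toolR(ps,0);  seat=np.array([.5271,-.1103,.0563])
for nm,h in (('lift',None),('up',.09),('pre',.015),('seat',.0)):
    if h is None: pos=p+[0,0,.11];R=R0
    else: R=Rf; pos=seat+[0,0,h]-R@off
    print(nm,goal(pos,R),pos.round(3))
E
```

```text
time: 18.35
tcp_pos: [0.4263, 0.1513, 0.0322]
tcp_rot: [[0.196, 0.85, -0.488], [0.981, -0.169, 0.098], [0.0, -0.498, -0.867]]
contact_force: [1.9, -0.7, 6.4]
opening: 0.0548
0.0548337910316297 [0.42632335 0.15125146 0.03218718]
off [-0.21158222 -0.37491719  5.0437966 ]
lift ([0.0, -5.48, -9.54], [0.0, 0.0, 0.0]) [0.426 0.151 0.142]
up ([-23.66, 7.1, -17.83], [-0.521, 0.009, 0.034]) [ 0.528 -0.11   0.151]
pre ([-23.66, 10.84, -11.32], [-0.521, 0.009, 0.034]) [ 0.528 -0.11   0.076]
seat ([-23.66, 11.58, -10.02], [-0.521, 0.009, 0.034]) [ 0.528 -0.11   0.061]
```

```bash
python3 -m inch '[[0,-0.5,-0.9,0,0,0,0.55],[0,-2,-3.5,0,0,0,0.55],[0,-3.7,-6.5,0,0,0,0.55],[0,-5.48,-9.54,0,0,0,0.55],[-3,-3.9,-10.5,-0.065,0.001,0.004,0.55],[-6,-2.3,-11.6,-0.13,0.002,0.008,0.55],[-9,-0.7,-12.6,-0.195,0.003,0.013,0.55],[-12,0.9,-13.7,-0.26,0.005,0.017,0.55],[-15,2.4,-14.7,-0.325,0.006,0.021,0.55],[-18,4,-15.8,-0.39,0.007,0.025,0.55],[-21,5.6,-16.8,-0.455,0.008,0.03,0.55],[-23.66,7.1,-17.83,-0.521,0.009,0.034,0.55],[-23.66,7.1,-17.83,-0.521,0.009,0.034,0.55],[-23.66,7.1,-17.83,-0.521,0.009,0.034,0.55],[-23.66,7.1,-17.83,-0.521,0.009,0.034,0.55]]'
python3 - <<'E'
from h import *
s=robot.get_state();print(s['opening'])
off=np.array([-.0002,-.0004,.0050]);R=toolR(-.2315,0);seat=np.array([.5271,-.1103,.0563])
for h in (.015,.003,0,-.001): print(h,goal(seat+[0,0,h]-R@off,R))
f,T=snap('wrist','w7.png');f,T=snap('side','s7.png')
cv2.imwrite('pics/s7c.png',cv2.resize(f['pixels'][180:350,190:390],None,fx=3,fy=3))
E
```

```text
time: 20.23
tcp_pos: [0.5271, -0.1093, 0.1511]
tcp_rot: [[0.228, 0.974, -0.002], [0.974, -0.228, 0.001], [0.001, -0.002, -1.0]]
contact_force: [0.8, 0.3, -1.0]
opening: 0.055
0.054979394089322134
0.015 ([-0.09, 0.07, 7.48], [-0.002, -0.001, 0.001])
0.003 ([-0.09, 0.08, 8.68], [-0.002, -0.001, 0.001])
0 ([-0.09, 0.08, 8.98], [-0.002, -0.001, 0.001])
-0.001 ([-0.09, 0.08, 9.08], [-0.002, -0.001, 0.001])
```

View pics/w7.png

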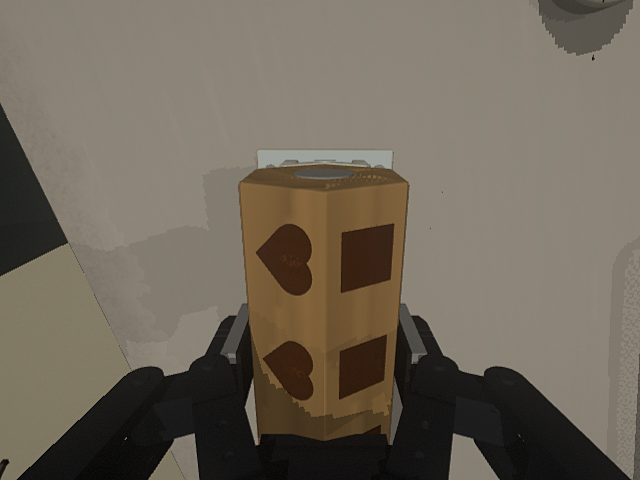

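View pics/s7c.png

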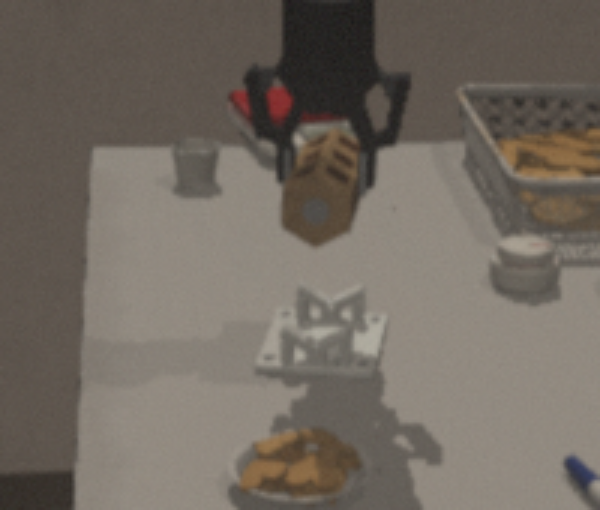

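The hearts lean towards the robot at (285,260), squares lean away, and an edge points down over the Vs. Lowering.

```bash
python3 -m inch '[[-0.09,0.07,3,0,0,0,0.55],[-0.09,0.07,5.5,0,0,0,0.55],[-0.09,0.07,7.5,0,0,0,0.55],[-0.09,0.08,8.3,0,0,0,0.55],[-0.09,0.08,8.7,0,0,0,0.55],[-0.09,0.08,8.8,0,0,0,0.55],[-0.09,0.08,8.8,0,0,0,0.55],[-0.09,0.08,8.8,0,0,0,0.55]]'
python3 - <<'E'
from h import *
s=robot.get_state();print(s['opening'],np.round(s['ft_torque'],2))
off=np.array([-.0002,-.0004,.0050]);R=toolR(-.2315,0);seat=np.array([.5271,-.1103,.0563])
print(goal(seat-R@off,R))
E
```

```text
time: 21.32
tcp_pos: [0.5283, -0.1105, 0.0637]
tcp_rot: [[0.228, 0.974, -0.0], [0.974, -0.228, 0.0], [0.0, -0.0, -1.0]]
contact_force: [-0.3, -1.0, -1.4]
opening: 0.0551
0.05510225837387447 [ 0.02  0.04 -0.02]
([0.02, -0.08, 0.24], [-0.0, -0.0, 0.001])
```

```bash
python3 -m inch '[[0.02,-0.07,0.1,0,0,0,0.55],[0.02,-0.07,0.2,0,0,0,0.55],[0.02,-0.07,0.28,0,0,0,0.55],[0.02,-0.07,0.3,0,0,0,0.55],[0.02,-0.07,0.3,0,0,0,0.55]]'
```

```text
time: 21.95
tcp_pos: [0.5276, -0.1101, 0.0612]
tcp_rot: [[0.228, 0.974, 0.0], [0.974, -0.228, 0.0], [0.0, -0.0, -1.0]]
contact_force: [-1.1, 1.2, 6.0]
opening: 0.0548
```

```bash
python3 -m inch '[[0,0,0.12,0,0,0,0.55],[0,0,0.12,0,0,0,0.55],[0,0,0.12,0,0,0,0.55]]' 20
```

```text
time: 22.32
tcp_pos: [0.5276, -0.1101, 0.0612]
tcp_rot: [[0.228, 0.974, 0.0], [0.974, -0.228, -0.0], [0.0, 0.0, -1.0]]
contact_force: [-4.6, 0.9, 12.3]
opening: 0.0551
```

```bash
python3 -m inch '[[0,0,0,0,0,0,0.62],[0,0,0,0,0,0,0.66],[0,0,0,0,0,0,0.72],[0,0,0,0,0,0,0.82],[0,0,0,0,0,0,0.82]]'
python3 - <<'E'
from h import *
f,T=snap('wrist','w8.png');print(robot.get_state()['opening'])
E
```

```text
time: 22.95
tcp_pos: [0.5276, -0.1102, 0.0611]
tcp_rot: [[0.228, 0.974, 0.0], [0.974, -0.228, -0.0], [0.0, 0.0, -1.0]]
contact_force: [-0.3, 0.9, -0.9]
opening: 0.0699
0.07011033880331057
```

View pics/w8.png

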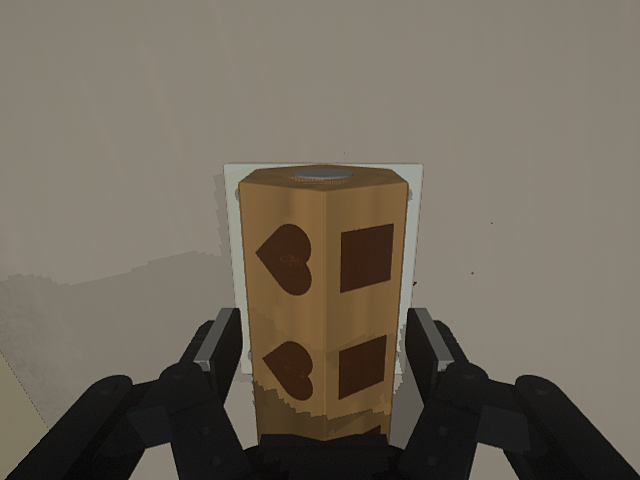

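Released: there is clear space on both sides, the bar did not move, and it is aligned with the plate. Retreating straight up and checking.

```bash
python3 -m inch '[[0,0,-0.5,0,0,0,0.82],[0,0,-2,0,0,0,0.82],[0,0,-5,0,0,0,0.82],[0,0,-9,0,0,0,0.82],[0,0,-13,0,0,0,0.82],[0,0,-17,0,0,0,0.82],[0,0,-17,0,0,0,0.82],[0,0,-17,0,0,0,0.82],[0,0,-17,0,0,0,0.82]]'
python3 - <<'E'
from h import *
f,T=snap('wrist','w9.png');P=cloud(f,T)
c=np.array([.5271,-.1103]);a=-.2315
near=(np.hypot(P[...,0]-c[0],P[...,1]-c[1])<.09)&(P[...,2]>.046)&(P[...,2]<.12);p=P[near]
def sd(v):
    x,y,a,z0,ro,pi=v
    d=(p-[x,y,z0])@(Ro.from_euler('zyx',[a,ro,pi]).as_matrix())
    u,w,z=d.T
    k=np.cos(np.pi/6)
    return np.maximum(np.max([abs(u),abs(z*k+u*.5),abs(z*k-u*.5)],0)-.028,abs(w)-.065)
r=least_squares(sd,[*c,a,.0563,0,0],loss='soft_l1',f_scale=.001)
print(r.x.round(4),np.median(abs(sd(r.x))),len(p),'want',c,a,.0563)
f,T=snap('side','s9.png');P=cloud(f,T)
cv2.imwrite('pics/s9c.png',cv2.resize(f['pixels'][180:350,190:390],None,fx=3,fy=3))
f,T=snap('top','t9.png');P=cloud(f,T)
for q in ['timer','cup','dish']:
    o=robot.outline_of(f,q)[0]; print(q,o['p'],np.median(P[o['region']],0).round(3))
E
```

```text
time: 24.12
tcp_pos: [0.5267, -0.1099, 0.23]
tcp_rot: [[0.228, 0.974, -0.002], [0.974, -0.228, 0.001], [0.0, -0.002, -1.0]]
contact_force: [0.5, 0.1, 0.2]
opening: 0.0705
[ 0.5272 -0.1102 -0.2301  0.0566 -0.0053 -0.002 ] 0.00041106821293095813 10887 want [ 0.5271 -0.1103] -0.2315 0.0563
timer 0.68 [0.726 0.027 0.035]
cup 0.9 [0.434 0.355 0.009]
dish 0.8 [ 0.483 -0.357  0.017]
```

View pics/w9.png

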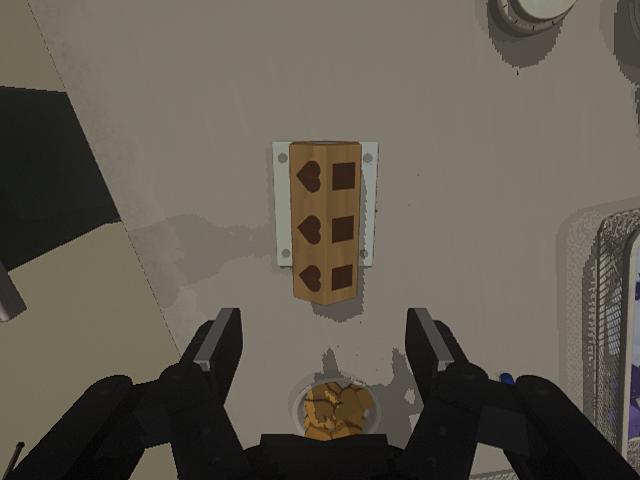

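View pics/s9c.png

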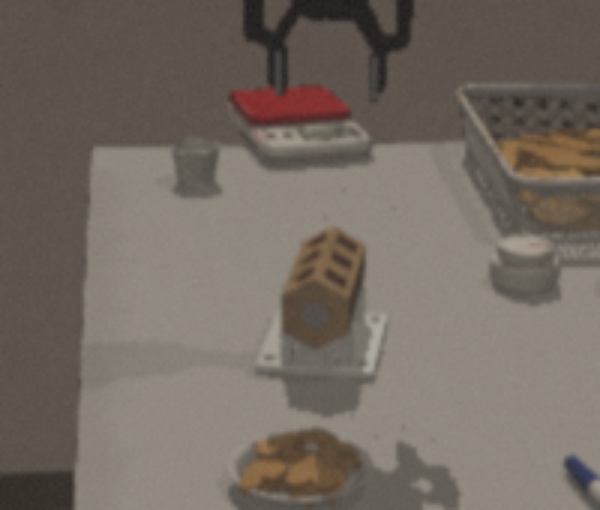

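The bar is seated in both Vs, with the hearts on the robot's side (wrist view column 310) and within 0.3 mm of the target. The gripper is well clear.

```bash
python3 -c "
from station import robot
print(robot.finish_job())"
```

```text
the job is handed in; nothing more can be done
None
```

The bar is in the rest with the heart face leaning towards the robot, and I handed the job in after about 24 s of the 72 s allowed.

- **Rolling:** I rolled it twice by 60° towards the robot, letting go each time. The wrist camera showed the disc face on top after the first roll and the hearts after the second, lying flat both times.
- **Placing:** I then gripped the flats with the tool leaning 30°, lifted the bar, turned it upright and lowered it into both Vs.
- **Last checks:** The fitted centre is within about 0.3 mm of the seat and the tilt error is about 0.3°. The gripper is open, about 17 cm above where it let go. The timer, cup and dish read within 3 mm of their starting positions, which is about what the cameras can resolve.
- **Forces:** The highest force I read at the wrist was about 13 N, when pressing the bar into the rest. No check failed or disagreed.

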